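# Lay the microscope lamphouse on its front and take off its bayonet cover

## Task

The microscope's lamp has burnt out, so its lamphouse must be opened: stand it with the foot of its front right up against an edge of the green rubber pad, and tip it over onto the pad so that it lies flat on its front with the black cover on top. Then turn the cover anticlockwise until it unlocks, lift it off and put it down gently in the steel tray, grip bar up. Leave the lamphouse lying on the pad, and do not disturb the oil bottle, the lamp carton or the slide box.

Things in the scene. Friction and masses are not known exactly. Their poses are not given: they have to be found in the camera images.
- lamphouse_center (a point): Lamphouse, 0.55-0.9 kg: cream metal box, dark slots, black base; 95 mm deep (x), 60 wide (y), 125 tall (z). Stands on its base at first, left (+y) of the pad. Point: box centre, 62.5 above its underside (centre of mass about 15 lower). +x out of the flat front, -x out of the rear with the cover, z to the slotted top. Grip across the 60. Slick on the bench (friction 0.3): pushed high it skids.
- lamphouse_foot (a point): Middle of the lamphouse's lower front edge, the edge over which it is tipped onto its front: at the foot of the flat front face, 47.5 mm ahead (+x) of the box centre and 62.5 mm below it; same axes as lamphouse_center.
- lamphouse_socket (a point): Centre of the round cover opening, in the plane of the lamphouse's rear face, 47.5 mm behind the box centre (-x) and 44 mm above its underside; same axes. The cover on it fills the rear face from 16 to 72 mm above the underside and sticks out 21 mm; the rear face above 75 mm is bare and can be pushed.
- cover_grip (a point): Middle of the grey grip bar (12 wide y, 40 long z, 16 high x) on the outside of the bayonet cover, 13 mm out from the disc's underside. Axes as the lamphouse's while locked: -x outwards, bar along z. From outside it turns anticlockwise about 78 degrees (5 of slack) from locked to a firm stop; from 66 degrees to that stop it lifts out. Set down bar up, this point is 27 mm above the surface.
- cover: The cover itself, 60 g: black disc 56 mm across, 5 thick, locked on the lamphouse's rear face at first; inside it a spigot 38 across, 14 long, with two brass lugs 51 mm across that hook under ledges. A spring ring inside presses it outwards with 4 N, so its disc stands 1 to 2 mm off the face; play sideways 1.5 mm. Origin on its axis, on the underside of the disc; axes as for cover_grip.
- pad: Fixed green rubber bench pad, 200 mm (x) by 220 mm (y), 12 mm thick; the rubber grips (friction 0.9). Its upright edge is the low stop for the lamphouse's foot. Origin at the centre of its underside, on the bench; z up.
- tray: The fixed steel parts tray, 120 mm (x) by 100 mm (y) outside, 24 mm high, walls and floor 4 mm. Origin at the centre of its underside, on the bench.
- oil_center (a point): Amber immersion-oil bottle, 34 mm across, 75 mm tall, standing; its centre. Leave it alone.
- carton_center (a point): White and orange carton of a spare lamp, 45 x 45 x 80 mm, standing; its centre. Leave it alone.
- slidebox_center (a point): Blue slide box, 84 x 99 x 35 mm, lying; its centre. Leave it alone.
Not all that is in view belongs to the job. Of the things that look like the part that bears lamphouse_center, the smallest one is meant.

How it is judged:
By the outcome, as a careful person would: the job done as asked, in the order asked, and still so for the second after the job is handed in, with the robot touching nothing.
It also fails if it takes over 64 s, if anything falls off the work surface, if the arm or the gripper's body presses on something with over 40 N, if the wrist force passes 120 N, or if a joint passes its speed limit or range.

## Robot

A 6-joint arm with a two-finger parallel gripper is mounted at the origin on the work surface. World frame = base frame: x ahead of the robot, y to its left, z up, the work surface at z = 0. Lengths are in m, angles in rad, forces in N, time in s.
With the tool pointing down it reaches from about 0.3 to 0.75 m from the base axis. Payload 8.5 kg.
Tool frame: the origin (TCP) lies at the very end of the fingers, on their centre line; the grasp point (between the pads) lies behind it (r.pinch_z is the z of the grasp point in the tool frame, in m); z points along the fingers, y is the line along which they close (so a half turn about z gives the same grasp; the last joint's range is limited). The gripper opens to 85 mm and grips with 20 to 120 N. Pads are 22 mm wide; open, the fingers measure 114 mm over their backs; the gripper's body (76 mm by 85 mm) begins 54 mm behind the grasp point. The pads swing forward as they close: fully open they stand 13 mm farther back than shut.
Start: joints at [1.007, 0.381, 1.297, -0, 1.464, -0.215], TCP at [0.188, 0.517, 0.231] pointing down, gripper open.
Joint ranges: [-3.11, 3.11], [-0.89, 2.33], [0.22, 2.48], [-1.42, 4.56], [0.17, 2.85], [-2.88, 2.88]. Speed limits (rad/s): [2.39, 2.39, 3.14, 3.14, 3.14, 3.14].

## Interface

Orientations are given as [roll, pitch, yaw] about the fixed x, y, z axes, in that order (R = Rz(yaw) Ry(pitch) Rx(roll)).
In Python, from rig import r, gripper_to, inverse_kinematics, grab_frame, get_calibration, telemetry gives the robot as it stands. Calls block until the motion is done:
- r.reach(position, orientation): joint-space move of the TCP to a pose.
- r.line_to(position, attitude=None, v=0.15, force_limit=None): straight line of the TCP; attitude=None keeps the orientation; v is the mean speed in m/s. With force_limit (N) it stops when the force on the tool has changed by that much, and returns True; else False.
- r.goto_joints(angles): joint-space move.
- gripper_to(opening, newtons=None): finger opening in m; newtons is the grip in N (None keeps the last); returns when the fingers have stopped.
- r.dwell(seconds).
- inverse_kinematics(position, orientation): joint angles nearest the present ones, or None.
- grab_frame(name): name is "side" or "top"; returns (picture, depth): 384x512x3 uint8, red, green, blue; 384x512 float32, m along the optical axis (not along the pixel's ray), 0 where there is no reading.
- get_calibration(name): a dict with "fx", "fy", "cx", "cy" (pixels), "R" (3x3) and "t" (3): a world point X has camera coordinates R X + t. Camera axes: x right, y down, z forward; pixel columns grow to the right and rows downward; lengths in m; the calibration is good to about 2 mm. A picture is of the moment at which its call begins. get_calibration takes no time and is no camera call.
A pose or a line that the arm cannot do raises r.IKError and nothing moves.
- r.finish_job(): hands the job in; it is judged then, once.
Readings, each from a call of its own:
- telemetry.current_t(): time.
- telemetry.current_joint_pos(): joint angles.
- telemetry.current_joint_velocities(): joint speeds.
- telemetry.current_effort(): joint torques, N m.
- telemetry.current_ee_pos(): TCP position.
- telemetry.current_eef_rot(): TCP orientation.
- telemetry.current_contact_force(): force on the tool from outside, world axes, zero at the start.
- telemetry.current_wrist_torque(): the same for the moment, N m.
- telemetry.current_opening(): finger opening in m.
- telemetry.current_gripper_force(): force on a finger pad.
Only numpy, scipy, OpenCV 4.12 (cv2) and the standard library are available. Lean on these libraries where they do the work, as an engineer would, in place of code of your own. Each camera call takes 0.05 s, during which the arm holds its last target. There are 200 camera calls.

## Working session

There is one attempt and no reset: what is moved stays moved. The work goes in short steps, each a Python script; the robot and the scene stay as the last script left them, time stands still between calls to the robot, and variables do not carry over. Pictures are saved under pics/ and viewed, at most 10 in all, crops included, and the job is handed in when it is done.

```bash
mkdir -p pics; ls; python3 - <<'E'
from rig import *
import cv2,numpy as np
for n in("top","side"):
    p,d=grab_frame(n); cv2.imwrite(f"pics/{n}0.png",p[:,:,::-1]); np.savez(f"{n}0.npz",p=p,d=d)
    c=get_calibration(n); print(n,c, -np.array(c["R"]).T@c["t"])
print(r.pinch_z, telemetry.current_t())
E
```

```text
pics
top {'fx': 393.3973553482651, 'fy': 393.3973553482651, 'cx': 251.69204940834342, 'cy': 186.17349429591366, 'R': array([[-0.02783514, -0.99961157, -0.0013846 ],
       [-0.99124142,  0.0277809 , -0.12910719],
       [ 0.1290955 , -0.00222125, -0.99162968]]), 't': array([0.088255  , 0.47785913, 1.03757812])} [0.34218368 0.07725008 1.0907105 ]
side {'fx': 360.4828911911665, 'fy': 360.4828911911665, 'cx': 251.55562444420474, 'cy': 188.11555184091904, 'R': array([[-0.97481244, -0.22233193, -0.0175844 ],
       [-0.13415986,  0.64755031, -0.75011981],
       [ 0.17816237, -0.72886701, -0.66106812]]), 't': array([0.47787931, 0.06586482, 1.07867935])} [0.28249904 0.84981084 0.77089026]
-0.0187 0.1
```

View pics/top0.png

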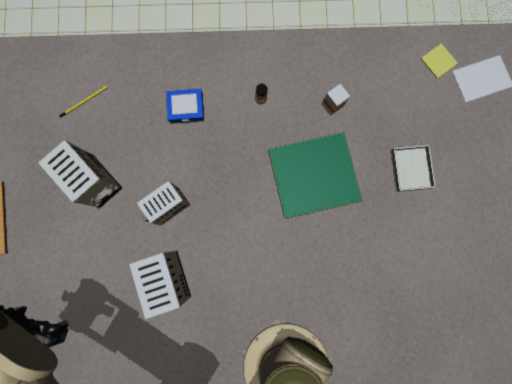

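View pics/side0.png

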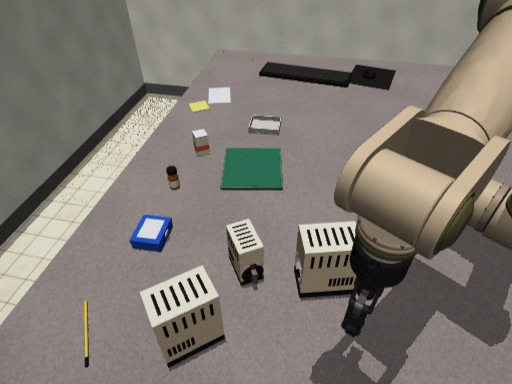

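The top view shows the small lamphouse near (162,203), the pad at (315,175), the tray at (414,168), the oil bottle at (262,93), the carton at (336,98) and the slide box at (185,105). In the side view the lamphouse's black cover faces the camera at (252,272). Next I'll measure these.

```bash
cat > h.py <<'E'
from rig import *
import cv2,numpy as np
def cloud(n,p=None,d=None):
    if p is None: p,d=grab_frame(n)
    c=get_calibration(n); v,u=np.mgrid[:384,:512]
    X=np.stack([(u-c["cx"])/c["fx"]*d,(v-c["cy"])/c["fy"]*d,d],-1)
    return p,(X-np.array(c["t"]))@np.array(c["R"]),d>0   # R^T (X-t)
def rect(P): # min area rect in xy -> centre,size,angle
    return cv2.minAreaRect((P[:,:2]*1000).astype(np.float32))
E
python3 - <<'E'
from h import *
for n in("top","side"):
    f=np.load(n+"0.npz"); p,W,ok=cloud(n,f["p"],f["d"]); 
    z=W[...,2]; x=W[...,0]; y=W[...,1]
    hsv=cv2.cvtColor(p,cv2.COLOR_RGB2HSV)
    print(n,"bench z",np.median(z[ok&(abs(z)<.01)]))
    g=ok&(hsv[...,0]>60)&(hsv[...,0]<90)&(hsv[...,1]>120)&(x>.2)&(x<.7)&(z<.03)
    print("pad",rect(W[g]),np.median(z[g]),g.sum())
    roi=(lambda a,b,c,d:ok&(x>a)&(x<b)&(y>c)&(y<d))
    t=roi(.25,.6,-.5,-.25)&(z>.012)&(z<.04); print("tray rim",rect(W[t]),t.sum())
    u=(np.mgrid[:384,:512][1]);v=(np.mgrid[:384,:512][0])
    L=((u>130)&(u<192)&(v>175)&(v<228)) if n=="top" else ((u>222)&(u<268)&(v>215)&(v<290))
    T=L&ok&(z>.115)&(z<.135); print("lamp top",rect(W[T]),np.median(z[T]),T.sum())
    S=L&ok&(z>.03)&(z<.11); print("lamp mid",rect(W[S]),S.sum())
    for nm,a,b in (("0-30",0.005,.03),("30-60",.03,.06),("60-80",.06,.08),("80-110",.08,.11)):
        S=L&ok&(z>a)&(z<b); print(nm,W[S].min(0).round(3),W[S].max(0).round(3),S.sum())
    for nm,a,b,c,d in(("oil",.45,.65,.02,.12),("carton",.45,.65,-.18,-.06),("slide",.45,.65,.18,.33)):
        S=roi(a,b,c,d)&(z>.02)&(z<.1); 
        if S.any(): print(nm,rect(W[S]),z[S].max().round(3))
E
python3 - <<'E'
import cv2
a=cv2.imread("pics/top0.png")[165:235,120:200];b=cv2.imread("pics/side0.png")[205:295,205:285]
cv2.imwrite("pics/crop0.png",cv2.hconcat([cv2.resize(a,(400,400)),cv2.resize(b,(400,400))]))
E
```

```text
top bench z -4.066757708365843e-05
pad ((511.4082336425781, -100.392333984375), (193.3646697998047, 215.57334899902344), 11.36798095703125) 0.012228291429436483 5248
tray rim ((520.55029296875, -371.7890319824219), (120.071533203125, 102.47760009765625), 3.668532133102417) 383
lamp top ((435.8996276855469, 304.465576171875), (60.439693450927734, 95.38653564453125), 34.50197219848633) 0.12482008418107057 962
lamp mid ((422.49822998046875, 302.6151123046875), (57.157447814941406, 121.39515686035156), 46.07767105102539) 278
0-30 [0.381 0.243 0.005] [0.514 0.389 0.03 ] 78
30-60 [0.384 0.248 0.03 ] [0.485 0.362 0.06 ] 93
60-80 [0.386 0.249 0.06 ] [0.483 0.364 0.08 ] 81
80-110 [0.385 0.249 0.08 ] [0.486 0.326 0.11 ] 104
slide ((468.50823974609375, 268.72222900390625), (42.85517501831055, 1.3651878833770752), 34.271419525146484) 0.1
side bench z -0.0002168425051956992
pad ((417.52667236328125, -125.0009765625), (411.4959411621094, 1409.7772216796875), 0.09287690371274948) 0.011951679073882662 2153
tray rim ((520.7023315429688, -369.88726806640625), (119.54593658447266, 109.43965911865234), 3.693786144256592) 202
lamp top ((436.6009216308594, 307.00103759765625), (60.61046600341797, 97.55372619628906), 34.11084747314453) 0.12473652262949272 867
lamp mid ((444.4593505859375, 331.7160949707031), (53.62672424316406, 117.8768539428711), 67.15371704101562) 792
0-30 [0.385 0.285 0.005] [0.488 0.367 0.03 ] 139
30-60 [0.384 0.286 0.03 ] [0.487 0.368 0.06 ] 276
60-80 [0.386 0.284 0.06 ] [0.488 0.366 0.08 ] 237
80-110 [0.385 0.285 0.08 ] [0.488 0.364 0.11 ] 279
slide ((473.21844482421875, 306.8519592285156), (1.4081783294677734, 54.62548065185547), 33.76415252685547) 0.099
```

View pics/crop0.png

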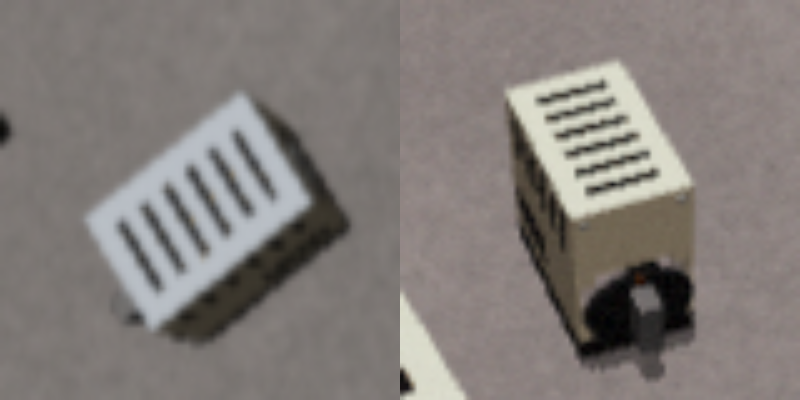

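The crop shows the cover with its bar on the rear face, which points toward -x/+y in the world (about 124.5°). So the front's yaw is about -55.7°, and the left pad edge faces it once turned to about -78.6°.

My plan is to grip across the 60 mm width with the tool tilted 45° from the rear. I'll stand it at the edge, roll it 90° about the pad's corner while holding it, and let go. First I'll check IK and refine the pad yaw.

```bash
cat >> h.py <<'E'
D=np.pi/180
def pose(g,phi,th,flip=0):
    """TCP position and rpy so that grasp point is at g; tool tilted phi about lamp y, lamp yaw th (rad)"""
    s,c=np.sin(phi),np.cos(phi)
    tz=np.array([-s*np.cos(th),-s*np.sin(th),-c])
    o=[np.pi,-phi,th+np.pi] if flip else [np.pi,phi,th]
    o[2]=(o[2]+np.pi)%(2*np.pi)-np.pi
    return np.array(g)-r.pinch_z*tz, o
E
python3 - <<'E'
from h import *
for n in("top","side"):
    f=np.load(n+"0.npz"); p,W,ok=cloud(n,f["p"],f["d"]); 
    x,y,z=W[...,0],W[...,1],W[...,2]
    hsv=cv2.cvtColor(p,cv2.COLOR_RGB2HSV)
    g=ok&(hsv[...,0]>60)&(hsv[...,0]<90)&(hsv[...,1]>100)&(abs(x-.51)<.15)&(abs(y+.1)<.15)&(z<.02)
    print(n,"pad",rect(W[g]),g.sum())
    e=g&(z>.009); th=11.4*D; a=(x-.511)*np.cos(th)+(y+.1)*np.sin(th); b=-(x-.511)*np.sin(th)+(y+.1)*np.cos(th)
    A=[];B=[]
    for lo in np.arange(-.085,.085,.01):
        m=e&(a>lo)&(a<lo+.01)
        if m.any(): A.append(lo+.005);B.append(b[m].max())
    k=np.polyfit(A,B,1); print("left edge offset",k[1],"extra deg",k[0]/D)
    for nm,u0,u1,v0,v1 in(("oil",250,272,78,108),("carton",318,355,80,118),("slide",160,210,82,128)) if n=="top" else ():
        m=np.zeros_like(ok);m[v0:v1,u0:u1]=1;m&=ok&(z>.02);print(nm,rect(W[m]),z[m].max())
    for nm,u0,u1,v0,v1 in(("L1",35,125,135,210),("L2",125,195,245,320)) if n=="top" else ():
        m=np.zeros_like(ok);m[v0:v1,u0:u1]=1;m&=ok&(z>.12);print(nm,rect(W[m]),z[m].max())
C=np.array([.4362,.3057]);t0=-55.6*D;t1=(11.4-90)*D
edge=np.array([.511,-.1])+.11*np.array([-np.sin(11.4*D),np.cos(11.4*D)])
for s in(0,.02): print(edge)
j0=telemetry.current_joint_pos()
for sp in (-45,-30,-20):
  for flip in(0,1):
    out=[]
    f0=np.array([np.cos(t0),np.sin(t0)]);f1=np.array([np.cos(t1),np.sin(t1)])
    g=[*(C-.014*f0),.09]; out.append(inverse_kinematics(*pose(g,sp*D,t0,flip)))
    q=np.array([-.0615,.0785])
    for al in(0,30,60,90):
        a=al*D; d=np.cos(a)*q[0]+np.sin(a)*q[1]; h=-np.sin(a)*q[0]+np.cos(a)*q[1]
        out.append(inverse_kinematics(*pose([*(edge+d*f1),.012+h],sp*D+a,t1,flip)))
    print(sp,flip,[None if o is None else np.round(o,2).tolist() for o in out])
for yaw in(t1,t1+np.pi):
  for dy in(0,75): 
    o=inverse_kinematics([*(edge+.03*f1),.13],[np.pi,0,yaw+dy*D]); print("cover",None if o is None else np.round(o,2))
E
```

```text
top pad ((510.87567138671875, -100.10384368896484), (197.04408264160156, 217.8065643310547), 11.405756950378418) 5444
left edge offset 0.10807530289650409 extra deg -0.23649957159529542
oil ((736.1749267578125, 42.032379150390625), (31.862594604492188, 33.23937225341797), 41.741336822509766) 0.08071526551617289
carton ((713.8047485351562, -162.0712890625), (46.40761184692383, 47.12982177734375), 34.6628532409668) 0.08479807582566434
slide ((714.3056640625, 257.6645812988281), (87.5066146850586, 99.86078643798828), 3.333042860031128) 0.042418341393395724
L1 ((510.9194641113281, 509.36541748046875), (132.06503295898438, 83.37297058105469), 41.36506652832031) 0.17575230764005476
L2 ((240.02943420410156, 305.3325500488281), (130.33172607421875, 83.1053466796875), 17.24349021911621) 0.17550018936660947
side pad ((510.9519958496094, -98.00782775878906), (196.22225952148438, 225.78390502929688), 11.23473834991455) 2341
left edge offset 0.11317967303217827 extra deg -0.37163063170909627
[0.48925769 0.00782983]
[0.48925769 0.00782983]
-45 0 [[0.73, 0.67, 1.54, -0.85, 1.21, -2.58], [0.25, 0.6,
[... 519 characters left out ...]
4, 0.59, 1.56, -0.6, 1.1, 0.35], [0.15, 0.52, 1.73, -0.65, 0.97, 0.34], [-0.2, 0.43, 1.68, 0.0, 1.03, -0.4], [-0.49, 0.56, 1.57, 0.4, 1.38, -0.84], [-0.66, 0.82, 1.44, 0.62, 1.76, -1.03]]
-20 0 [None, None, [-0.28, 0.45, 1.66, 0.17, 1.12, 2.58], [-0.54, 0.62, 1.55, 0.5, 1.5, 2.23], [-0.68, 0.89, 1.41, 0.69, 1.88, 2.09]]
-20 1 [[0.57, 0.56, 1.56, -0.41, 1.05, 0.18], [0.07, 0.48, 1.73, -0.44, 0.93, 0.13], [-0.28, 0.45, 1.66, 0.17, 1.12, -0.56], [-0.54, 0.62, 1.55, 0.5, 1.5, -0.91], [-0.68, 0.89, 1.41, 0.69, 1.88, -1.05]]
cover [-0.28  0.39  1.61 -0.    1.14  2.66]
cover [-0.28  0.39  1.61 -0.    1.14  1.35]
cover [-0.28  0.39  1.61  0.    1.14 -0.48]
cover [-0.28  0.39  1.61  0.    1.14 -1.79]
```

```bash
cat > s1.py <<'E'
from h import *
C=np.array([.4362,.3057]);t0=-55.6*D;t1=(11.2-90)*D; sp=-40*D
f0=np.array([np.cos(t0),np.sin(t0)]);f1=np.array([np.cos(t1),np.sin(t1)])
edge=np.array([.511,-.1])-.110*f1
gx,gz=-.018,.032+.0625
g=np.array([*(C+gx*f0),gz])
p,o=pose(g,sp,t0,1)
back=np.array([*(np.sin(sp)*f0),np.cos(sp)])   # direction away from the work along tool axis
r.reach(p+.10*back,o)
print("pre",telemetry.current_t())
print("hit",r.line_to(p,v=.12,force_limit=8)); print(telemetry.current_ee_pos()-p)
gripper_to(.05,90); print("open",telemetry.current_opening(),telemetry.current_gripper_force())
print("F",telemetry.current_contact_force())
p1=p+[0,0,.015]; r.line_to(p1,v=.08); print("lifted",telemetry.current_contact_force(),telemetry.current_opening())
g1=np.array([*(edge+(gx-.0475-.020)*f1),gz+.015]); p2,o2=pose(g1,sp,t1,1)
r.line_to(p2,o2,v=.15)
print("t",telemetry.current_t())
f,_=grab_frame("top");cv2.imwrite("pics/t1.png",f[:,:,::-1]);s,_=grab_frame("side");cv2.imwrite("pics/s1.png",s[:,:,::-1])
cv2.imwrite("pics/c1.png",cv2.hconcat([cv2.resize(f[100:250,180:380],(400,300)),cv2.resize(s[100:250,180:380],(400,300))])[:,:,::-1])
E
python3 s1.py
```

```text
pre 1.1167
hit False
[2.72887623e-05 5.10196530e-04 5.65971070e-04]
open 0.05928634145327483 93.97072546184063
F [-0.7688505   2.16961697  4.20603794]
lifted [-0.07078621 -0.35268828 -6.65000362] 0.05893338621059317
t 4.5167
```

View pics/c1.png

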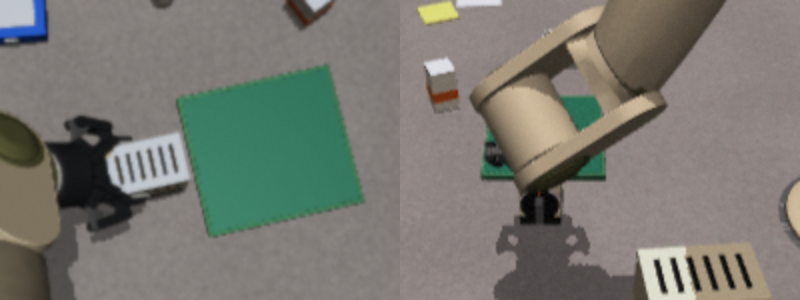

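The lamphouse is held upright with its front parallel to the pad's left edge, near the middle of it. Next I'll lower it, slide it against the edge, and roll it over.

```bash
cat > s2.py <<'E'
from h import *
t1=(11.2-90)*D; sp=-40*D; f1=np.array([np.cos(t1),np.sin(t1)]); F=np.array([*f1,0])
p=np.array(telemetry.current_ee_pos())
print("down",r.line_to(p-[0,0,.020],v=.03,force_limit=5)); q=np.array(telemetry.current_ee_pos()); print(q-p,telemetry.current_contact_force())
print("fwd",r.line_to(q+.035*F,v=.04,force_limit=8)); q2=np.array(telemetry.current_ee_pos()); print((q2-q)@F,q2-q,telemetry.current_contact_force())
r.dwell(.2)
tz=pose([0,0,0],sp,t1,1)[0]; g=q2-tz   # grasp point
np.save("g.npy",g); print("grasp",g,"t",telemetry.current_t())
f,_=grab_frame("top");s,_=grab_frame("side")
cv2.imwrite("pics/c2.png",cv2.hconcat([cv2.resize(f[100:250,180:380],(400,300)),cv2.resize(s[100:250,180:380],(400,300))])[:,:,::-1])
E
python3 s2.py
```

```text
down True
[ 6.03158295e-05 -1.98244121e-04 -1.44688090e-02] [-0.25739854 -0.05445094  3.38901983]
fwd True
0.018908229170103888 [ 0.00389071 -0.01850494  0.00048046] [-1.14623685  1.85061587  3.43595977]
grasp [0.47686376 0.07358035 0.09548432] t 5.8833
```

View pics/c2.png

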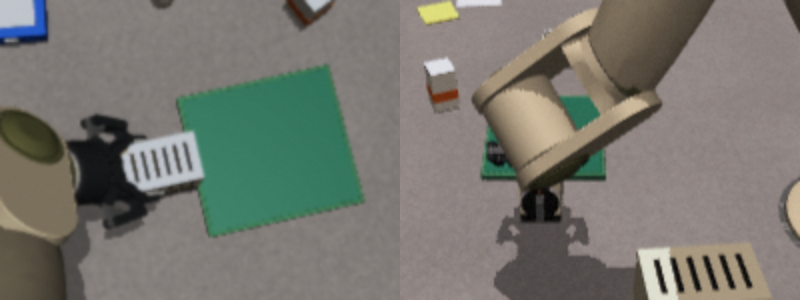

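```bash
cat > s3.py <<'E'
from h import *
t1=(11.2-90)*D; sp=-40*D; f1=np.array([np.cos(t1),np.sin(t1)])
g=np.load("g.npy"); q=np.array([-.0655,g[2]-.012]); corner=g[:2]-q[0]*f1
for al in range(10,91,10):
    a=al*D; d=np.cos(a)*q[0]+np.sin(a)*q[1]; h=-np.sin(a)*q[0]+np.cos(a)*q[1]
    lift=.001*min(1,al/30)
    P,o=pose([*(corner+d*f1),.012+h+lift],sp+a,t1,1)
    hit=r.line_to(P,o,v=.10,force_limit=30)
    print(al,hit,np.round(telemetry.current_contact_force(),1),round(telemetry.current_opening(),4))
    if hit: break
print("t",telemetry.current_t(), corner)
f,_=grab_frame("top");s,_=grab_frame("side")
cv2.imwrite("pics/c3.png",cv2.hconcat([cv2.resize(f[100:250,180:380],(400,300)),cv2.resize(s[100:250,180:380],(400,300))])[:,:,::-1])
E
python3 s3.py
```

```text
10 False [ 0.6  3.  -4.9] 0.0592
20 False [ 0.4  3.5 -5.5] 0.0592
30 False [ 0.8  1.6 -4.5] 0.0591
40 False [ 0.2  1.1 -5.4] 0.0591
50 False [ 0.5 -0.2 -5.7] 0.0593
60 False [-0.9 -0.5 -6. ] 0.0592
70 False [-0.4  1.9 -6.7] 0.059
80 False [-0.1  2.4 -6.1] 0.0587
90 False [-0.3  0.1 -7. ] 0.059
t 8.975 [0.48958611 0.00932779]
```

View pics/c3.png

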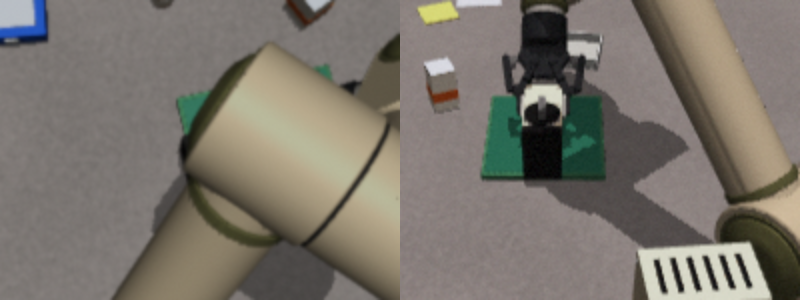

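The lamphouse is held at 90°, just above the pad, with the cover upward. I'll lower it to contact, release, back off and look.

```bash
cat > s4.py <<'E'
from h import *
t1=(11.2-90)*D; phi=50*D; f1=np.array([np.cos(t1),np.sin(t1)])
p=np.array(telemetry.current_ee_pos())
print(r.line_to(p-[0,0,.005],v=.02,force_limit=4)); print(np.array(telemetry.current_ee_pos())-p,telemetry.current_contact_force())
gripper_to(.085); 
back=np.array([*(np.sin(phi)*f1),np.cos(phi)]); p=np.array(telemetry.current_ee_pos())
r.line_to(p+.11*back,v=.2)
r.reach([.25,-.33,.30],[np.pi,0,(t1+np.pi)])
print("t",telemetry.current_t())
f,fd=grab_frame("top");s,sd=grab_frame("side"); np.savez("m.npz",f=f,fd=fd,s=s,sd=sd)
cv2.imwrite("pics/c4.png",cv2.hconcat([cv2.resize(f[120:240,230:390],(400,300)),cv2.resize(s[100:220,170:330],(400,300))])[:,:,::-1])
for n,a,b in(("top",f,fd),("side",s,sd)):
    _,W,ok=cloud(n,a,b); x,y,z=W[...,0],W[...,1],W[...,2]
    R=ok&(abs(x-.51)<.09)&(abs(y+.04)<.12)
    T=R&(z>.1)&(z<.1115); print(n,"rear face",rect(W[T]),np.median(z[T]),T.sum())
    B=R&(z>.12)&(z<.14); print("bar",rect(W[B]),np.median(z[B]),B.sum())
    K=R&(z>.1); print("all",rect(W[K]))
    print(np.histogram(z[K],np.arange(.1,.141,.003)))
E
python3 s4.py
```

```text
True
[ 7.50414265e-06  3.54596710e-04 -4.30895952e-04] [-1.19668673 -0.03850009  4.15929239]
t 11.7333
top rear face ((499.244140625, -41.150787353515625), (60.33629608154297, 125.43920135498047), 11.296436309814453) 0.10715513151763491 788
bar ((494.9269714355469, -21.140565872192383), (12.26871395111084, 39.69753646850586), 12.041132926940918) 0.12943465519717293 85
all ((499.244140625, -41.150787353515625), (60.33629608154297, 125.43920135498047), 11.296436309814453)
(array([ 21, 210, 428, 156, 159,  62,   4,   3,  11,  43,  26,   1,   0]), array([0.1  , 0.103, 0.106, 0.109, 0.112, 0.115, 0.118, 0.121, 0.124,
       0.127, 0.13 , 0.133, 0.136, 0.139]))
side rear face ((500.5016174316406, -39.266265869140625), (59.06802749633789, 131.28890991210938), 11.84366226196289) 0.10673351956610086 336
bar ((495.072021484375, -16.88768196105957), (9.225061416625977, 37.29560089111328), 12.786845207214355) 0.1285360656682739 39
all ((500.5016174316406, -39.266265869140625), (59.06802749633789, 131.28890991210938), 11.84366226196289)
(array([ 16,  95, 189,  47,  87,  18,   3,   3,   5,  20,   9,   0,   0]), array([0.1  , 0.103, 0.106, 0.109, 0.112, 0.115, 0.118, 0.121, 0.124,
       0.127, 0.13 , 0.133, 0.136, 0.139]))
```

View pics/c4.png

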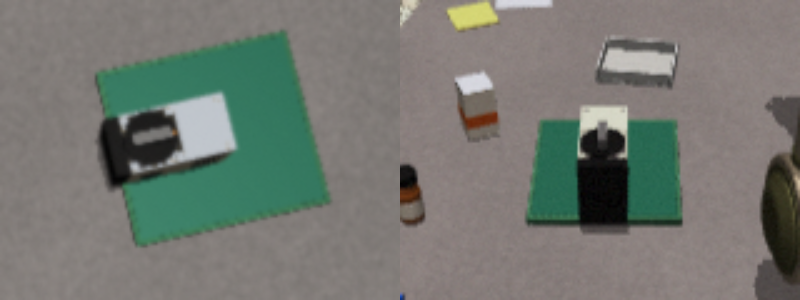

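It lies flat on the pad (rear face z≈0.107, yaw ≈11.3°) with the cover and bar on top at about (0.4956, -0.0218) m. Next I'll grip the bar and turn it anticlockwise.

```bash
cat > s5.py <<'E'
from h import *
y0=(180-78.6)*D; P=np.array([.4956,-.0218,.1165])
T=lambda s:print(s,np.round(telemetry.current_contact_force(),1),np.round(telemetry.current_wrist_torque(),2),round(telemetry.current_opening(),4),np.round(telemetry.current_ee_pos(),4))
gripper_to(.030)
r.reach(P+[0,0,.06],[np.pi,0,y0]); T("pre")
print(r.line_to(P,v=.06,force_limit=4)); T("down")
gripper_to(.005,60); T("grip")
for a in(15,35,55,65,70,74):
    r.reach(P,[np.pi,0,y0+a*D]); T(a)
print("t",telemetry.current_t())
f,_=grab_frame("top");s,_=grab_frame("side")
cv2.imwrite("pics/c5.png",cv2.hconcat([cv2.resize(f[120:240,230:390],(400,300)),cv2.resize(s[100:220,170:330],(400,300))])[:,:,::-1])
E
python3 s5.py
```

```text
pre [0.2 1.1 0. ] [ 0.03  0.01 -0.06] 0.0301 [ 0.4957 -0.0227  0.1768]
False
down [-0.3 -0.2  1. ] [-0.04 -0.03 -0.03] 0.0301 [ 0.4958 -0.0219  0.1168]
grip [-0.5 -0.3  2.2] [ 0.02  0.17 -0.03] 0.0102 [ 0.4957 -0.0218  0.1169]
15 [0.  1.2 3. ] [ 0.04 -0.04  0.01] 0.0104 [ 0.4959 -0.0219  0.1168]
35 [ 1.  -0.8  3.7] [-0.13 -0.11 -0.02] 0.0099 [ 0.4958 -0.0219  0.1166]
55 [0.8 0.3 2.8] [-0.05 -0.2   0.01] 0.0102 [ 0.4958 -0.0219  0.1166]
65 [ 1.1 -0.8  2.3] [-0.07 -0.2  -0.02] 0.0101 [ 0.4957 -0.0218  0.1166]
70 [ 0.9 -0.8  3.1] [-0.04 -0.21 -0.01] 0.0103 [ 0.4957 -0.0218  0.1165]
74 [ 2.  -0.6  2.5] [-0.03 -0.21  0.02] 0.0102 [ 0.4956 -0.0218  0.1165]
t 17.3833
```

View pics/c5.png

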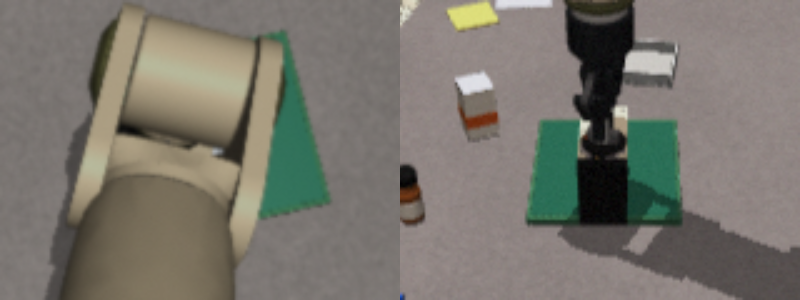

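The gripper holds the bar and has turned 74°, and the lamphouse has not moved. Now I'll lift with a force guard.

```bash
cat > s6.py <<'E'
from h import *
p=np.array(telemetry.current_ee_pos())
hit=r.line_to(p+[0,0,.03],v=.04,force_limit=10)
print(hit,np.array(telemetry.current_ee_pos())-p,np.round(telemetry.current_contact_force(),1),telemetry.current_opening())
if not hit: r.line_to(p+[0,0,.10],v=.15)
print("t",telemetry.current_t(), telemetry.current_eef_rot())
f,_=grab_frame("top");s,sd=grab_frame("side")
cv2.imwrite("pics/c6.png",cv2.hconcat([cv2.resize(f[120:240,230:390],(400,300)),cv2.resize(s[70:220,150:350],(400,300))])[:,:,::-1])
E
python3 s6.py
```

```text
False [-1.96461571e-04  6.39830440e-05  2.97844459e-02] [0.4 0.  0.1] 0.010183338994384417
t 19.0 [ 3.14133274e+00 -1.37013731e-03  3.06132906e+00]
```

View pics/c6.png

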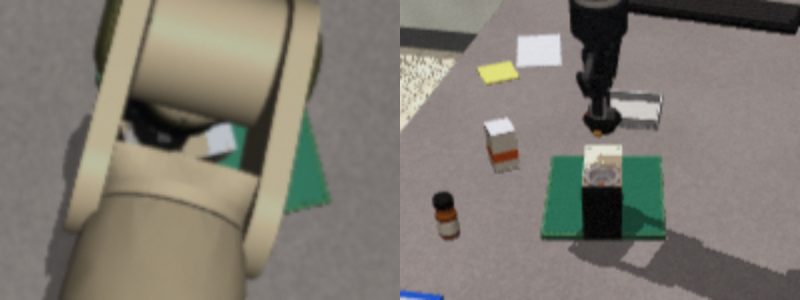

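The cover is clear of the open socket and held upright. Next is the tray.

```bash
cat > s7.py <<'E'
from h import *
T=np.array([.5206,-.371,0]); yw=3.0613-.6
p=np.array(telemetry.current_ee_pos())
r.line_to(T+[0,0,p[2]],[np.pi,0,yw],v=.25)
r.line_to(T+[0,0,.045],v=.12); r.dwell(.2)
print(r.line_to(T+[0,0,.020],v=.015,force_limit=2)); print(telemetry.current_ee_pos(),np.round(telemetry.current_contact_force(),1))
gripper_to(.026); q=np.array(telemetry.current_ee_pos())
r.line_to(q+[0,0,.12],v=.12)
r.reach([.30,-.15,.32],[np.pi,0,yw])
print("t",telemetry.current_t())
f,fd=grab_frame("top");s,sd=grab_frame("side")
cv2.imwrite("pics/c7.png",cv2.hconcat([cv2.resize(f[80:245,230:450],(400,300)),cv2.resize(s[80:245,130:350],(400,300))])[:,:,::-1])
for n,a,b in(("top",f,fd),("side",s,sd)):
    _,W,ok=cloud(n,a,b); x,y,z=W[...,0],W[...,1],W[...,2]
    B=ok&(abs(x-.52)<.045)&(abs(y+.37)<.035)&(z>.015); print(n,rect(W[B]),z[B].max(),B.sum())
    R=ok&(abs(x-.51)<.09)&(abs(y+.04)<.12)&(z>.1); print("lamp",rect(W[R]),np.median(z[R]))
E
python3 s7.py
```

```text
True
[ 0.52059572 -0.37100405  0.02657384] [-0.4  0.1  3.9]
t 26.3583
top ((518.8637084960938, -369.8914489746094), (53.970619201660156, 53.87652587890625), 42.17324447631836) 0.04448044521824862 322
lamp ((499.2659606933594, -41.16584777832031), (60.58647155761719, 125.45746612548828), 11.401033401489258) 0.10684697604908348
side ((518.140380859375, -362.5160217285156), (55.285301208496094, 50.413108825683594), 11.453238487243652) 0.04160057098293976 103
lamp ((500.3758850097656, -38.569793701171875), (59.10894775390625, 130.5899200439453), 11.83932113647461) 0.1063780474008526
```

View pics/c7.png

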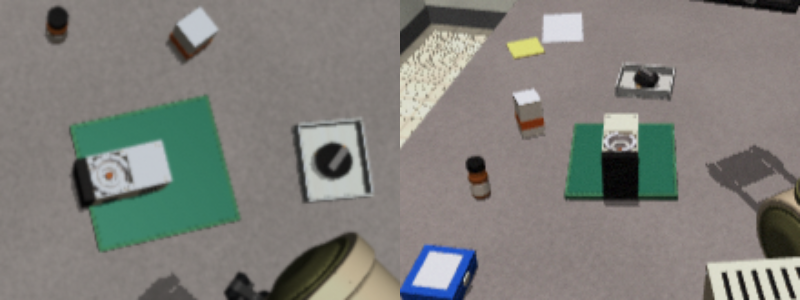

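The cover sits level in the tray with its bar up. The lamphouse lies open on the pad, and the oil bottle, carton and slide box are undisturbed.

```bash
python3 -c "
from rig import *
print(r.finish_job())"
```

```text
the job is handed in; nothing more can be done
None
```

The job is handed in: the lamphouse lies open and flat on its front on the pad, the cover is in the tray with its grip bar up, and the other items weren't touched; it took about 26 s of the 64 s allowed.

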